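# Slide a round tin along a guide wall into its sprung dock

### The job

Push the large round tin up against the guide wall near the wall's open end, then slide it along the wall, keeping it on the table and against the wall all the way, past the sprung catch until it is pressed firmly home (5 N or more) on the rubber stop pad. Be gentle: never press on the tin, the wall or the stop with more than 30 N. Leave the tin docked, and leave the other things where they are.

Things in the scene. Friction and masses are not known exactly. Their poses are not given: they have to be found in the camera images.
- tin_center (a point): Centre (half-way up, 22 mm above the table) of the large round flat tin, plain metal with a pale paper band: an upright cylinder 92 mm in diameter, 44 mm high, 0.28 to 0.56 kg, smooth (sliding friction about 0.3 on everything), loose on the table. It is too wide to be gripped; it is pushed from its side.
- rail: Guide wall fixed to the table: straight, upright, 380 mm long, 45 mm high, 18 mm thick, wood faced with aluminium. Origin on its working face at table height; the face is the plane y = 0 and runs from x = -160 mm (open end) to +220 mm. The tin travels along +x; +y points to the open side, where it starts 29 to 59 mm clear of the face, its centre at x = -105 to -65 mm. Against the wall its centre is at y = 46 mm.
- pad_nearest (a point): Point of the wall's frame at x = 120, y = 46, z = 22 mm. A grey L-shaped stop carriage is clamped on the wall; its stiff rubber pad (50 mm wide, 8 to 36 mm up) faces -x. Its setting differs each time and is not measured: the pad's face is 0 to 40 mm along +x from this point. The docked tin touches it, its centre 46 mm before the face.
- pad_farthest (a point): Point of the wall's frame at x = 160, y = 46, z = 22 mm: the farthest place of the pad's face. The carriage's cross bar behind the pad is 38 mm high and reaches to y = 127 mm; its side arm, 36 mm high, y = 113 to 127 mm (136 at the catch), runs back to 94 mm before the pad's face. Its clamp knob on the wall is 72 mm high.
- catch (a joint): Sprung catch: an upright round steel nose, 16 mm diameter, 36 mm high, in the side arm 71 mm before the pad's face, centred at y = 95 mm at rest (joint 0 m). The tin's widest part pushes it outwards 5 mm (joint 0.005; its travel is 8 mm), then it snaps in behind. Passing it takes 3 to 10 N more push from nearly straight behind (more from far outside, which wedges the tin); then the push falls until the pad is met.
- glue_bottle: Bystander, not to be disturbed: white glue bottle with a long nozzle, 36 mm diameter, 102 mm high, on the back side of the wall. Origin at the centre of its underside.
- paint_tan: Bystander, not to be disturbed: tan dropper bottle, 25 mm diameter, 87 mm high, on the back side of the wall. Origin at the centre of its underside.
- sanding_stick: Bystander, not to be disturbed: dark sanding stick, 150 x 20 x 5 mm, lying to the right of the wall. Origin at the centre of its underside.
- putty_tin: Bystander, not to be disturbed: small round tin, 54 mm diameter, 26 mm high, on the cutting mat at the left. Origin at the centre of its underside.
Mind the look-alikes: they are no part of the job. What is shaped like the part that bears tin_center but green, purple or yellow is not meant.

How it is judged:
On the way, in this order (a step that is already met when the one before it is completed fails the run):
1. the tin lies against the guide wall (within 3 mm) at its open end, before x = -30 mm of the wall (y of tin_center in the frame of rail below 0.049 m and x of tin_center in the frame of rail below -0.03 m), for 0.1 s.
2. the tin is pressed on the stop pad with 5 N or more (contact force between tin and pad above 5 N), for 0.1 s.
At the end, for the whole second after the job is handed in: The tin stands flat on the table at rest, touching the stop pad within 3.5 mm and the wall within 3.5 mm, with the catch sprung back in behind it (within 2 mm of its rest place) (x of tin_center in the frame of carriage above -0.0495 m and y of tin_center in the frame of rail between 0.042 and 0.0495 m and height (world z) of tin_center below 0.026 m and angle between tin's own z axis and vertical below 0.06 rad and linear speed of tin below 0.01 m/s and value of joint catch below 0.002 m).
It fails at once if the tin is pressed on the wall, the pad or by the robot with more than 30 N (contact force between tin and rail above 30 N or contact force between tin and pad above 30 N or contact force between tin and the fingers above 30 N).
It fails at once if the robot presses on the wall or the stop carriage with more than 30 N (contact force between the arm and rail above 30 N).
It fails at once if the tin is more than 10 mm off the wall once it is past x = -30 mm of the wall (x of tin_center in the frame of rail above -0.03 m and y of tin_center in the frame of rail above 0.056 m).
It fails at once if the tin is lifted more than 12 mm or tipped more than 15 degrees (height (world z) of tin_center above 0.034 m or angle between tin's own z axis and vertical above 0.26 rad).
It fails at once if a bystander is moved more than 20 mm (distance of any of glue_bottle, paint_tan, sanding_stick, putty_tin from where it was at the start of the episode above 0.02 m).
It also fails if it takes over 72 s, if anything falls off the work surface, if the arm or the gripper's body presses on something with over 40 N, if the wrist force passes 120 N, or if a joint passes its speed limit or range.

### The arm

A 7-joint arm with a two-finger parallel gripper is mounted at the origin on a cart in front of the work surface, level with it; the furniture and walls round the work are solid. World frame = base frame: x ahead of the robot, y to its left, z up, the work surface at z = 0. Lengths are in m, angles in rad, forces in N, time in s.
With the tool pointing down it reaches from about 0.35 to 0.9 m from the base axis. Payload 19.9 kg.
Tool frame: the origin (TCP) lies midway between the tips of the shut fingers; the grasp point (between the pads) lies 19 mm behind it; z points along the fingers, y is the direction in which the jaws open and shut (so a half turn about z gives the same grasp; the last joint's range is limited). The gripper opens to 85 mm and grips with 20 to 120 N. Pads are 22 mm wide; open, the fingers measure 114 mm over their backs; the gripper's body (76 mm by 85 mm) begins 54 mm behind the grasp point. The pads swing forward as they close: fully open they stand 13 mm farther back than shut.
Start: joints at [1.083, 0.417, -0.01, 1.614, 0.005, 1.111, -0.053], TCP at [0.27, -0.564, 0.231] pointing down, gripper open.
Joint ranges: [-2.81, 2.81], [-0.39, 2.02], [-1.27, 1.25], [0.06, 2.57], [-1.19, 4.33], [0.19, 2], [-2.82, 2.82]. Speed limits (rad/s): [1.89, 1.89, 2.39, 2.39, 3.01, 3.01, 3.01].

### API

Orientations are given as a unit quaternion [w, x, y, z].
In Python, from station import * gives the robot as it stands. The module is installed in compiled form; this text tells all that it offers.
- The arm moves only by the tool drive_tool, never from a script. Its argument "moves" is one flat list of numbers, 6 for each row, row after row: the shift along the world's x, y, z in units of 40 mm (1.0 is 40 mm), then the turn, a rotation vector about the world's x, y, z in units of 5 degrees (1.0 is 5 degrees). In form: [dx, dy, dz, wx, wy, wz, dx, dy, dz, wx, wy, wz, ...]. A call has 1 to 8 rows; each row shifts and turns the pose as measured when the row begins; what a row does not reach is not made up. A row lasts 1/12 s, in which the tool goes at most 41.7 mm and 7.16 degrees, less where a joint would pass 70% of its speed; a pose out of reach is approached as far as the arm can. A call is refused whole if a number of a shift passes 1 or a number of a turn 1, either way. A call with a gripper value outside its range is refused whole. "fingers" is the opening, from -1 (shut) to 1 (fully open), set as the call begins (left out, the last holds). The fingers move at their own pace and stop on an object; the grip force is fixed at half the most. Time passes only in rows, so rows that do not move let the fingers close. It gives the time, the measured TCP pose, the force and the opening at its end, in the units of the state.
- get_state(): the state, without advancing time (a new reading comes with each control period).
- snapshot(name): name is "scene" or "top" or "wrist"; returns a dict with "frame" (480x640x3 uint8, red, green, blue), "fovy" (degrees; the focal length in pixels is half the picture's height over the tangent of half this angle, whatever the lens; pixels are square), "cx", "cy" (the principal point, pixels), "distortion" ([k1, k2, p1, p2, k3] as OpenCV has them; the pictures are not rectified), "view" (4x4, takes a point from world to camera coordinates). Camera axes: x right, y down, z forward; pixel columns grow to the right and rows downward; lengths in m; the calibration is good to about 2 mm. A picture is of the moment at which its call begins. There is no depth.
- hand_in(): hands the job in, once; it reports no verdict.
The state is a dict: "t": time; "joint_positions": joint angles; "dq": joint speeds; "joint_torque": joint torques, N m; "ee_pos": TCP position; "tool_rot": TCP orientation; "wrist_force": force on the tool from outside, world axes, zero at the start; "torque": the same for the moment, N m; "width": finger opening in m.
Only numpy, scipy, OpenCV 4.12 (cv2) and the standard library are available. Lean on these libraries where they do the work, as an engineer would, in place of code of your own. Each camera call takes 0.05 s, during which the arm holds its last target.

## Working session

There is one attempt and no reset: what is moved stays moved. The work goes in short steps, Python scripts to look and compute and a tool call to move; the robot and the scene stay as the last step left them, time stands still between calls to the robot, and variables do not carry over. Pictures are saved under pics/ and viewed, and the job is handed in when it is done.

Besides the shell and the picture viewer there is one more tool, called after ">>>" by a JSON object that holds its "api" and its "payload". drive_tool: Moves the arm, as the interface text tells. Its arguments: {"type":"object","properties":{"moves":{"type":"array","items":{"type":"number"}},"fingers":{"type":"number"}},"required":["moves"]}

```bash
mkdir -p pics
python3 - <<'E'
from station import *
import cv2
for n in ("scene","top"):
    s=snapshot(n); cv2.imwrite(f"pics/{n}0.png",s["frame"][:,:,::-1])
    print(n,s["fovy"],s["cx"],s["cy"],s["distortion"]);print(s["view"])
st=get_state();print(st["t"],st["ee_pos"],st["tool_rot"],st["wrist_force"],st["width"])
E
```

```text
scene 50.52923479449695 320.7453625340268 247.86895667809242 [-0.1238453  0.         0.         0.         0.       ]
[[-0.54318224 -0.83960426 -0.0042126   0.53047446]
 [-0.62842735  0.40987834 -0.66111937  0.31748724]
 [ 0.55680529 -0.35646098 -0.75026891  0.9985305 ]
 [ 0.          0.          0.          1.        ]]
top 50.59139712844459 320.53121815564884 229.1661604459193 [-0.04152048  0.          0.          0.          0.        ]
[[ 5.54272665e-02 -9.98462495e-01 -6.80696625e-04  2.01395605e-01]
 [-9.78163802e-01 -5.41636384e-02 -2.00653623e-01  6.40094472e-01]
 [ 2.00308248e-01  1.17875146e-02 -9.79662013e-01  1.09530057e+00]
 [ 0.00000000e+00  0.00000000e+00  0.00000000e+00  1.00000000e+00]]
0.1 [ 0.26988811 -0.56337687  0.23073746] [-5.31870006e-04  9.75154593e-01  2.21524747e-01 -1.54702392e-04] [-0.2818943   0.10792804 -0.44856227] 0.0851366285729874
```

View pics/scene0.png

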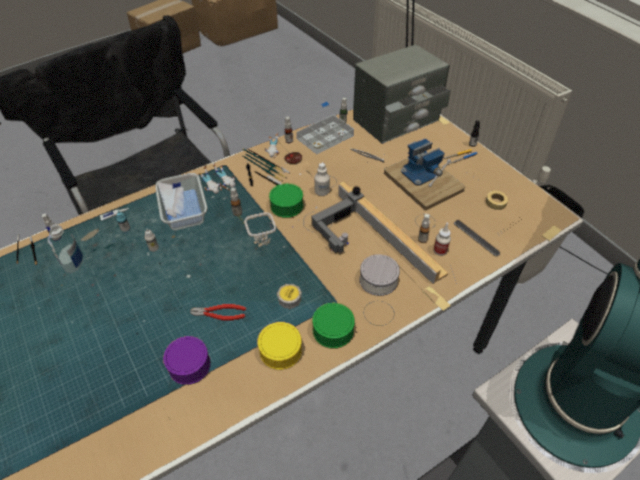

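View pics/top0.png

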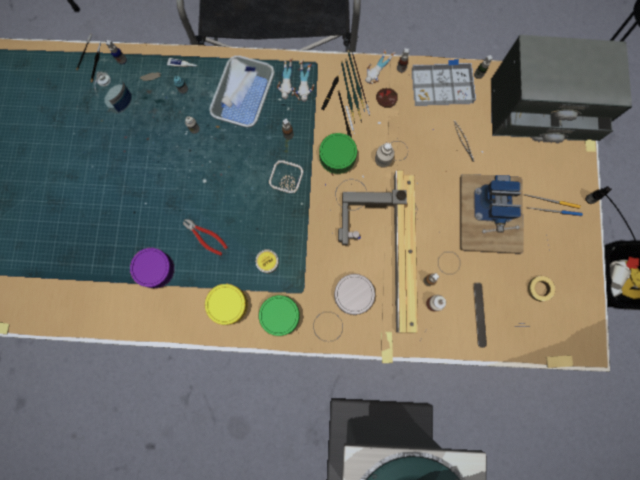

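Candidates in the top view are plain grey (355,294), green (338,152) and (279,315), yellow (225,304), purple (151,267), and the small putty tin (266,261). By the description it is the grey tin at (355,294). I'll check it in a close crop.

```bash
cat > h.py <<'E'
import numpy as np, cv2
def cam(s):
    f=240/np.tan(np.radians(s["fovy"])/2)
    return np.array([[f,0,s["cx"]],[0,f,s["cy"]],[0,0,1]]),np.array(s["distortion"]),np.array(s["view"])
def ray(s,px,z):
    K,d,V=cam(s)
    u=cv2.undistortPoints(np.array(px,float).reshape(-1,1,2),K,d).reshape(-1,2)
    R=V[:3,:3];c=-R.T@V[:3,3]
    D=np.c_[u,np.ones(len(u))]@R
    return c+D*((z-c[2])/D[:,2])[:,None]
def proj(s,P):
    K,d,V=cam(s)
    return cv2.projectPoints(np.array(P,float).reshape(-1,1,3),cv2.Rodrigues(V[:3,:3])[0],V[:3,3],K,d)[0].reshape(-1,2)
E
python3 - <<'E'
import cv2
a=cv2.imread("pics/top0.png")[165:345,310:450]
cv2.imwrite("pics/top_c.png",cv2.resize(a,None,fx=3.3,fy=3.3,interpolation=cv2.INTER_CUBIC))
a=cv2.imread("pics/scene0.png")[170:310,300:460]
cv2.imwrite("pics/scene_c.png",cv2.resize(a,None,fx=4,fy=4,interpolation=cv2.INTER_CUBIC))
E
```

```text
(no output)
```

View pics/top_c.png

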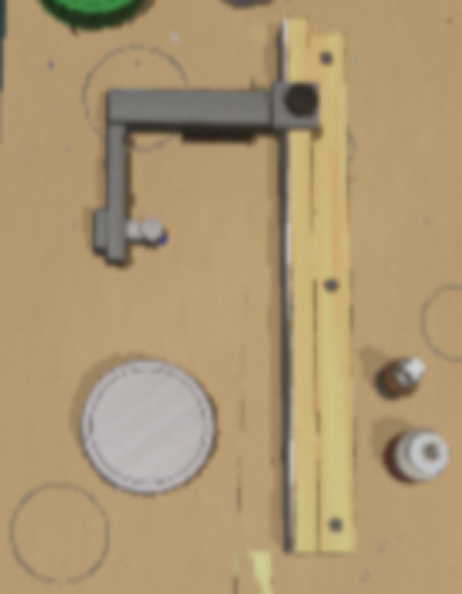

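View pics/scene_c.png

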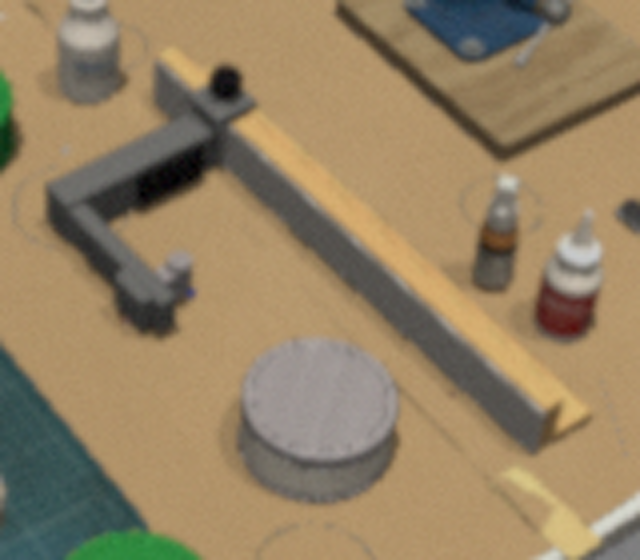

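Run:
```python
from station import *
from h import *
from scipy.optimize import least_squares
s=snapshot("top"); c=snapshot("scene")
R=np.array(s["view"])[:3,:3]; print("cam",-R.T@np.array(s["view"])[:3,3])
o=lambda p:[(310+x/3.3,165+y/3.3) for x,y in p]
q=lambda p:[(300+x/4,170+y/4) for x,y in p]
f=lambda n,v:print(n,np.round(v*1000,1).tolist())
# wall top edge, bottom edge (top view)
f("topedge",ray(s,o([(288,20),(296,548)]),.045))
f("botedge",ray(s,o([(281,20),(286,550)]),0))
f("pad",ray(s,o([(183,138),(252,141)]),.036))
f("nose",ray(s,o([(152,228)]),.036))
f("barfront",ray(s,o([(130,124),(270,128)]),.038)); f("armend",ray(s,o([(115,263)]),.036))
f("tintop",ray(s,o([(149,427)]),.044))
f("tinedge",ray(s,o([(81,427),(216,427),(149,360),(149,494)]),.044))
f("sc tin",ray(c,q([(320,400)]),.044))
f("sc bot wall",ray(c,q([(155,85),(533,450)]),0))
f("sc top wall",ray(c,q([(160,55),(550,410)]),.045))
f("sc nose",ray(c,q([(178,263)]),.036))
for x in (200,250,300,330):
    pass
g=cv2.cvtColor(s["frame"],cv2.COLOR_RGB2GRAY)
for y in (210,240,270,300,320): print(y,g[y,390:412].tolist())
```

```text
cam [0.3955567  0.22284493 1.20159873]
topedge [[783.3, 61.9, 45.0], [409.4, 46.9, 45.0]]
botedge [[798.1, 60.9, 0.0], [408.1, 47.1, 0.0]]
pad [[693.6, 133.8, 36.0], [694.2, 84.3, 36.0]]
nose [[626.7, 153.3, 36.0]]
barfront [[701.3, 172.3, 38.0], [704.0, 71.9, 38.0]]
armend [[600.2, 178.3, 36.0]]
tintop [[485.7, 150.0, 44.0]]
tinedge [[483.2, 196.7, 44.0], [488.3, 103.9, 44.0], [531.9, 151.9, 44.0], [440.2, 148.0, 44.0]]
sc tin [[480.0, 157.5, 44.0]]
sc bot wall [[794.9, 57.6, 0.0], [405.6, 49.2, 0.0]]
sc top wall [[777.5, 66.5, 45.0], [400.2, 50.7, 45.0]]
sc nose [[619.8, 160.5, 36.0]]
210 [154, 141, 136, 126, 93, 74, 87, 135, 174, 184, 183, 180, 178, 165, 142, 167, 177, 178, 180, 178, 180, 177]
240 [156, 142, 138, 134, 114, 85, 119, 181, 179, 180, 182, 182, 181, 180, 180, 183, 180, 183, 185, 184, 178, 175]
270 [161, 156, 144, 137, 124, 90, 78, 101, 146, 175, 181, 182, 182, 181, 169, 147, 168, 183, 187, 189, 188, 185]
300 [161, 157, 142, 136, 125, 97, 85, 127, 184, 182, 182, 184, 184, 183, 181, 177, 173, 179, 185, 188, 191, 191]
320 [158, 153, 142, 137, 130, 111, 86, 103, 140, 152, 179, 187, 184, 185, 182, 168, 145, 169, 183, 185, 186, 185]
```

The crop confirms it: the tin is plain metal, with its top centre at (355,294). The wall's open end is at about (399,331), and the pad front is at about (376,207). In world coordinates:

| Item | Estimate |
|---|---|
| Tin | ≈ (0.486, 0.150) |
| Wall face | from (0.409, 0.047) to (0.787, 0.062) |
| Rail yaw | ≈ 2.2° |

Plan: with the fingers shut, push the tin sideways to the wall, then push it from behind.

>>> {"api": "drive_tool", "payload": {"moves": [0.28,0.95,0,0,0,-0.6,0.28,0.95,0,0,0,-0.6,0.28,0.95,0,0,0,-0.6,0.28,0.95,0,0,0,-0.6,0.28,0.95,0,0,0,-0.6,0.28,0.95,0,0,0,-0.6,0.28,0.95,0,0,0,-0.6,0.28,0.95,0,0,0,-0.5], "fingers": -1}}

```text
t: 0.87
ee_pos: [0.3553, -0.2529, 0.2282]
tool_rot: [-0.0, 1.0, 0.004, -0.002]
wrist_force: [1.5, -0.2, 0.4]
width: 0.0001
```

>>> {"api": "drive_tool", "payload": {"moves": [0.28,0.95,0,0,0,0,0.28,0.95,0,0,0,0,0.28,0.95,0,0,0,0,0.28,0.95,0,0,0,0,0.28,0.95,0,0,0,0,0.28,0.95,0,0,0,0,0.28,0.95,0,0,0,0,0.28,0.95,0,0,0,0]}}

```text
t: 1.53
ee_pos: [0.4448, 0.067, 0.23]
tool_rot: [0.001, 1.0, 0.001, 0.0]
wrist_force: [0.9, -0.8, 0.2]
width: 0.0002
```

>>> {"api": "drive_tool", "payload": {"moves": [0.28,0.95,0,0,0,0,0.28,0.95,0,0,0,0,0.28,0.95,0,0,0,0,0.28,0.95,0,0,0,0,0,0,0,0,0,0.3]}}

```text
t: 1.95
ee_pos: [0.49, 0.2343, 0.2305]
tool_rot: [-0.001, 1.0, 0.016, 0.001]
wrist_force: [-1.3, 0.4, -1.0]
width: 0.0
```

>>> {"api": "drive_tool", "payload": {"moves": [-0.17,0,-0.9,0,0,0,0,0,-0.9,0,0,0,0,0,-0.9,0,0,0,0,0,-0.9,0,0,0,0,0,0,0,0,0,0,0,0,0,0,0]}}

```text
t: 2.45
ee_pos: [0.4825, 0.2389, 0.0826]
tool_rot: [-0.003, 1.0, 0.021, 0.002]
wrist_force: [-0.3, 1.1, 1.3]
width: -0.0001
```

Run:
```python
from station import *
import cv2
for n in ("scene","top"):
    s=snapshot(n)["frame"][:,:,::-1]
    a=s[165:345,270:450] if n=="top" else s[170:330,280:460]
    cv2.imwrite(f"pics/{n}1.png",cv2.resize(a,None,fx=3.3,fy=3.3,interpolation=cv2.INTER_CUBIC))
print(get_state()["ee_pos"])
```

```text
[0.48315697 0.23887396 0.08384641]
```

View pics/scene1.png

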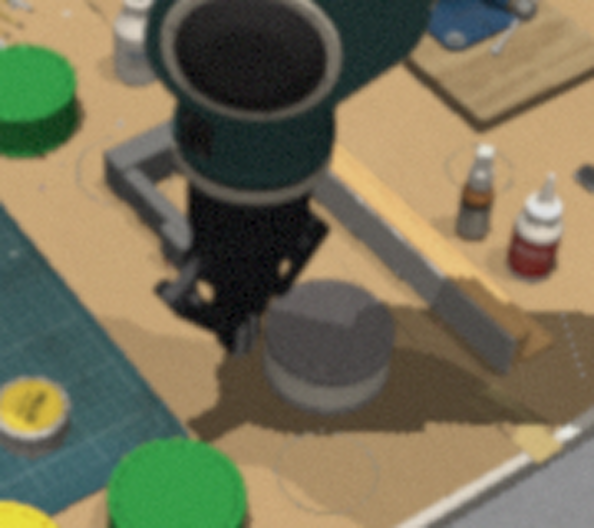

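View pics/top1.png

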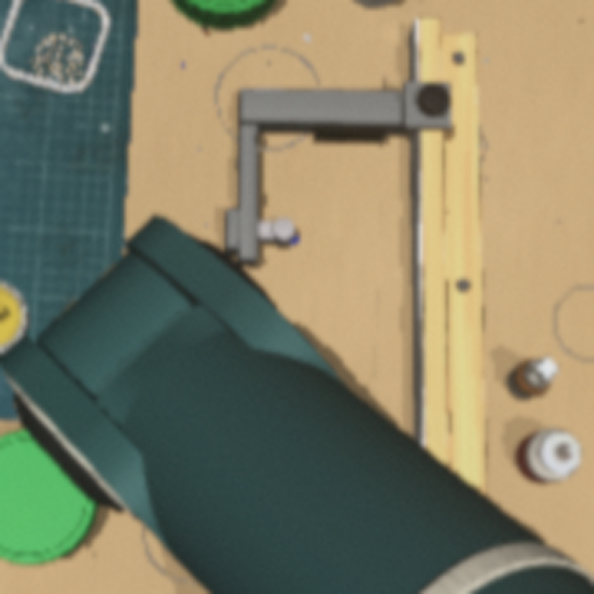

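The scene view shows the shut fingers (tip at about (240,350) in the crop) just left of the tin (330,345) and still above it. The way down is clear.

>>> {"api": "drive_tool", "payload": {"moves": [0,0,-0.7,0,0,0,0,0,-0.5,0,0,0,0,0,-0.3,0,0,0,0,0,-0.1,0,0,0,0,0,0,0,0,0]}}

```text
t: 2.97
ee_pos: [0.4899, 0.2407, 0.0283]
tool_rot: [-0.005, 1.0, 0.019, 0.011]
wrist_force: [-0.4, -0.1, -0.5]
width: 0.0001
```

>>> {"api": "drive_tool", "payload": {"moves": [-0.17,0,-0.2,-0.1,0.25,0,0,0,-0.05,0,0,0,0,0,0,0,0,0]}}

```text
t: 3.22
ee_pos: [0.4842, 0.2415, 0.0208]
tool_rot: [-0.001, 1.0, 0.019, 0.001]
wrist_force: [0.3, -0.3, 0.1]
width: 0.0
```

>>> {"api": "drive_tool", "payload": {"moves": [-0.02,-0.3,0,0,0,0,0,-0.3,0,0,0,0,0.01,-0.15,0,0,0,0,0.01,-0.15,0,0,0,0,0.01,-0.15,0,0,0,0]}}

```text
t: 3.63
ee_pos: [0.485, 0.197, 0.0223]
tool_rot: [-0.002, 1.0, 0.019, 0.002]
wrist_force: [-0.4, 1.9, -0.5]
width: -0.0
```

>>> {"api": "drive_tool", "payload": {"moves": [0,-0.15,0,0,0,0,0,-0.15,0,0,0,0,0,-0.12,-0.02,0,0,0,0,-0.1,0,0,0,0]}}

```text
t: 3.97
ee_pos: [0.4854, 0.1734, 0.0218]
tool_rot: [-0.002, 1.0, 0.019, 0.002]
wrist_force: [0.1, 1.9, -1.2]
width: -0.0002
```

Run:
```python
from station import *
import cv2
s=snapshot("scene")["frame"][:,:,::-1]
a=s[200:320,320:460]
cv2.imwrite(f"pics/scene2.png",cv2.resize(a,None,fx=4,fy=4,interpolation=cv2.INTER_CUBIC))
st=get_state();print(st["ee_pos"],st["wrist_force"])
```

```text
[0.48547364 0.17241496 0.02173395] [ 1.56032212 -0.8285567  -0.34750513]
```

View pics/scene2.png

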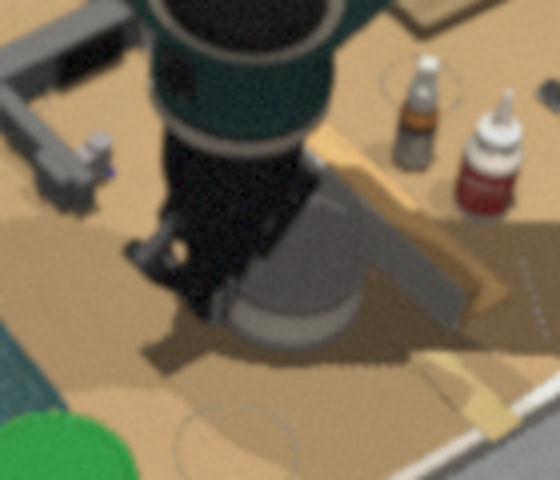

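>>> {"api": "drive_tool", "payload": {"moves": [0,-0.1,0,0,0,0,0,-0.08,0,0,0,0,0,-0.05,0,0,0,0,0,-0.05,0,0,0,0]}}

```text
t: 4.35
ee_pos: [0.4855, 0.1615, 0.0219]
tool_rot: [-0.002, 1.0, 0.019, 0.002]
wrist_force: [-0.6, 17.7, 1.5]
width: -0.0
```

>>> {"api": "drive_tool", "payload": {"moves": [0,-0.05,0,0,0,0,0,-0.05,0,0,0,0]}}

```text
t: 4.52
ee_pos: [0.4858, 0.1617, 0.0225]
tool_rot: [-0.005, 1.0, 0.021, 0.003]
wrist_force: [0.0, 12.5, -1.2]
width: 0.0001
```

>>> {"api": "drive_tool", "payload": {"moves": [0,-0.05,0,0,0,0,0,-0.05,0,0,0,0]}}

```text
t: 4.68
ee_pos: [0.4858, 0.1617, 0.023]
tool_rot: [-0.008, 1.0, 0.023, 0.004]
wrist_force: [-1.3, 12.9, -1.0]
width: -0.0
```

The tin is against the wall, with a steady push of about 13 N for 0.2 s at 2 mm per row. Next I retreat and go round behind it.

>>> {"api": "drive_tool", "payload": {"moves": [0,0.2,0,0,0,0,0,0.6,0,0,0,-0.2,0,0.5,0,0,0,-0.2,-0.4,0,0,0,0,-0.2,-0.7,0,0,0,0,-0.2,-0.6,0,0,0,0,0,-0.3,0,0,0,0,0,0,0,0,0,0,0]}}

```text
t: 5.35
ee_pos: [0.4025, 0.2171, 0.0225]
tool_rot: [-0.007, 1.0, -0.015, 0.004]
wrist_force: [1.2, 0.5, -0.3]
width: -0.0003
```

Run:
```python
from station import *
import cv2
s=snapshot("top")["frame"][:,:,::-1]
a=s[165:345,290:430]
cv2.imwrite(f"pics/top3.png",cv2.resize(a,None,fx=3.3,fy=3.3,interpolation=cv2.INTER_CUBIC))
s=snapshot("scene")["frame"][:,:,::-1]
a=s[200:320,320:460]
cv2.imwrite(f"pics/scene3.png",cv2.resize(a,None,fx=4,fy=4,interpolation=cv2.INTER_CUBIC))
```

```text
(no output)
```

View pics/scene3.png

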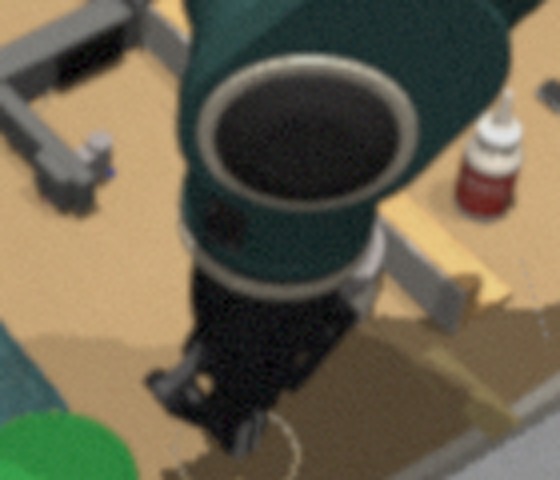

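View pics/top3.png

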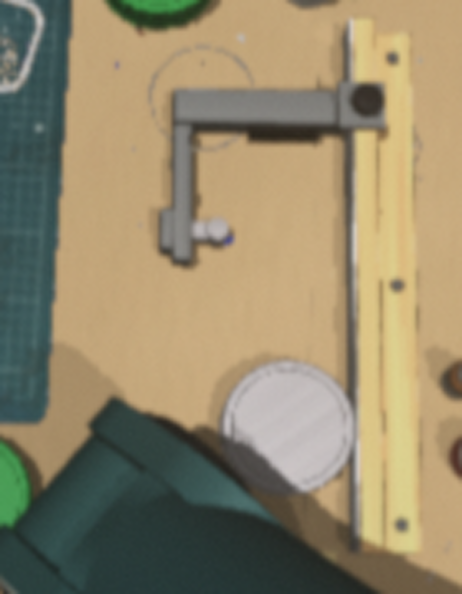

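The top crop shows the tin at (289,427) touching the wall face. Before swinging behind, I'll check how high the gripper's side wings sit relative to the 45 mm wall.

Run:
```python
from station import *
from h import *
c=snapshot("scene");s=snapshot("top")
for p in [(155,380),(165,405),(300,385),(350,320),(245,455)]:
    px=[(320+p[0]/4,200+p[1]/4)]
    a=ray(c,px,0.)[0];b=ray(c,px,.2)[0]
    for X in (.392,.4025,.413):
        k=(X-a[0])/(b[0]-a[0]);print(p,np.round(1000*(a+k*(b-a))).tolist())
print(ray(s,[(290+289/3.3,165+427/3.3)],.044)*1000)
```

```text
(155, 380) [392.0, 288.0, 145.0]
(155, 380) [402.0, 279.0, 126.0]
(155, 380) [413.0, 270.0, 108.0]
(165, 405) [392.0, 280.0, 117.0]
(165, 405) [402.0, 271.0, 98.0]
(165, 405) [413.0, 262.0, 79.0]
(300, 385) [392.0, 185.0, 63.0]
(300, 385) [402.0, 174.0, 43.0]
(300, 385) [413.0, 163.0, 22.0]
(350, 320) [392.0, 156.0, 100.0]
(350, 320) [402.0, 144.0, 81.0]
(350, 320) [413.0, 133.0, 61.0]
(245, 455) [392.0, 218.0, 22.0]
(245, 455) [402.0, 208.0, 1.0]
(245, 455) [413.0, 198.0, -21.0]
[[488.51563311  99.12008961  44.        ]]
```

>>> {"api": "drive_tool", "payload": {"moves": [0,-0.5,0,0,0,0,0,-0.8,0,0,0,0,0,-0.8,0,0,0,0,0,-0.5,0,0,0,0,0,-0.2,0,0,0,0,0,0,0,0,0,0]}}

```text
t: 6.05
ee_pos: [0.4109, 0.1015, 0.0228]
tool_rot: [-0.009, 1.0, -0.017, 0.007]
wrist_force: [-0.9, 0.5, -0.6]
width: -0.0
```

>>> {"api": "drive_tool", "payload": {"moves": [0.1,-0.1,-0.06,-0.2,0.16,0,0.15,0.005,0,0,0,0,0.15,0.005,0,0,0,0,0.1,0.005,0,0,0,0]}}

```text
t: 6.38
ee_pos: [0.4336, 0.1005, 0.0205]
tool_rot: [-0.001, 1.0, -0.017, 0.0]
wrist_force: [-1.3, -0.2, 1.0]
width: 0.0
```

>>> {"api": "drive_tool", "payload": {"moves": [0.15,0.005,0,0,0,0,0.15,0.005,0,0,0,0,0.15,0.005,0,0,0,0,0.15,0.005,0,0,0,0]}}

```text
t: 6.72
ee_pos: [0.4592, 0.1036, 0.0204]
tool_rot: [-0.002, 1.0, -0.016, -0.0]
wrist_force: [-3.3, -0.1, 2.2]
width: 0.0002
```

>>> {"api": "drive_tool", "payload": {"moves": [0.15,-0.04,0,0,0,0,0.15,-0.03,0,0,0,0,0.15,-0.02,0,0,0,0,0.15,0,0,0,0,0]}}

```text
t: 7.05
ee_pos: [0.4856, 0.1, 0.0203]
tool_rot: [-0.002, 1.0, -0.016, -0.0]
wrist_force: [-3.3, 1.0, 1.1]
width: -0.0
```

Run:
```python
from station import *
import cv2
s=snapshot("top")["frame"][:,:,::-1]
a=s[165:345,290:430]
cv2.imwrite(f"pics/top4.png",cv2.resize(a,None,fx=3.3,fy=3.3,interpolation=cv2.INTER_CUBIC))
s=snapshot("scene")["frame"][:,:,::-1]
a=s[180:300,320:460]
cv2.imwrite(f"pics/scene4.png",cv2.resize(a,None,fx=4,fy=4,interpolation=cv2.INTER_CUBIC))
```

```text
(no output)
```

View pics/scene4.png

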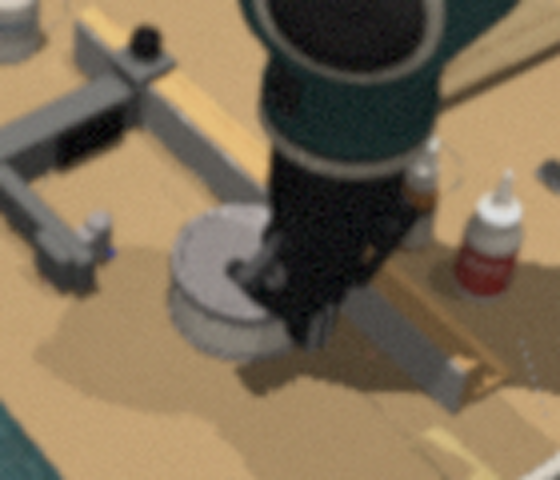

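View pics/top4.png

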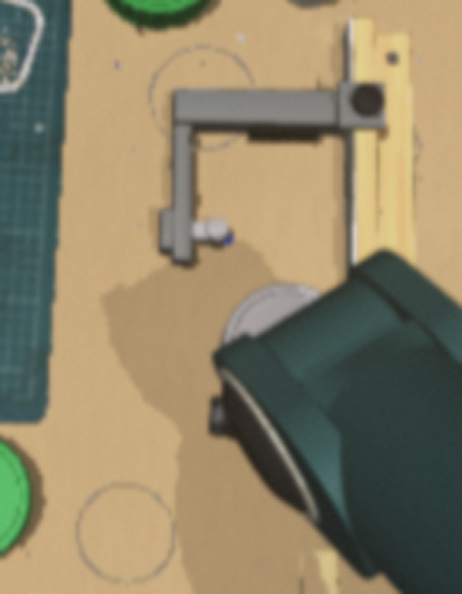

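Tin's left edge is at crop (222,330), which is consistent with it still touching the wall; the push is a steady 3 N. I continue, and slow down before the catch.

>>> {"api": "drive_tool", "payload": {"moves": [0.15,-0.005,0,0,0,0,0.15,-0.005,0,0,0,0,0.15,-0.005,0,0,0,0,0.15,-0.005,0,0,0,0,0.15,-0.005,0,0,0,0,0.15,-0.005,0,0,0,0]}}

```text
t: 7.65
ee_pos: [0.5243, 0.0987, 0.0203]
tool_rot: [-0.002, 1.0, -0.016, -0.001]
wrist_force: [-2.3, 0.1, 0.3]
width: 0.0001
```

>>> {"api": "drive_tool", "payload": {"moves": [0.12,0,0,0,0,0,0.12,0,0,0,0,0]}}

```text
t: 7.82
ee_pos: [0.5353, 0.0986, 0.0202]
tool_rot: [-0.002, 1.0, -0.016, -0.001]
wrist_force: [-3.7, 0.3, 1.0]
width: -0.0001
```

>>> {"api": "drive_tool", "payload": {"moves": [0.1,0.03,0,0,0,0,0.1,0.03,0,0,0,0,0.08,0.02,0,0,0,0]}}

```text
t: 8.07
ee_pos: [0.5479, 0.1016, 0.0201]
tool_rot: [-0.001, 1.0, -0.016, -0.001]
wrist_force: [-5.3, -1.0, 2.4]
width: 0.0002
```

>>> {"api": "drive_tool", "payload": {"moves": [0.08,0.01,0,0,0,0,0.08,0.01,0,0,0,0]}}

```text
t: 8.23
ee_pos: [0.5538, 0.1026, 0.0198]
tool_rot: [-0.001, 1.0, -0.016, -0.002]
wrist_force: [-7.1, -1.2, 3.3]
width: 0.0001
```

>>> {"api": "drive_tool", "payload": {"moves": [0.08,0.01,0,0,0,0,0.08,0.01,0,0,0,0]}}

```text
t: 8.4
ee_pos: [0.5593, 0.1037, 0.0194]
tool_rot: [-0.001, 1.0, -0.015, -0.003]
wrist_force: [-6.7, -0.6, 3.3]
width: 0.0001
```

>>> {"api": "drive_tool", "payload": {"moves": [0.07,0,0,0,0,0,0.07,0,0,0,0,0]}}

```text
t: 8.57
ee_pos: [0.5638, 0.1042, 0.019]
tool_rot: [-0.001, 1.0, -0.015, -0.005]
wrist_force: [-7.5, 0.4, 4.0]
width: 0.0001
```

>>> {"api": "drive_tool", "payload": {"moves": [0.06,0,0,0,0,0,0.06,0,0,0,0,0]}}

```text
t: 8.73
ee_pos: [0.5676, 0.1046, 0.0187]
tool_rot: [-0.0, 1.0, -0.015, -0.006]
wrist_force: [-7.3, -0.2, 3.5]
width: 0.0002
```

>>> {"api": "drive_tool", "payload": {"moves": [0.06,0,0,0,0,0,0.06,0,0,0,0,0]}}

```text
t: 8.9
ee_pos: [0.5714, 0.1052, 0.0184]
tool_rot: [-0.0, 1.0, -0.014, -0.008]
wrist_force: [-6.2, 0.1, 3.5]
width: 0.0001
```

>>> {"api": "drive_tool", "payload": {"moves": [0.06,-0.01,0.03,0,-0.08,0,0.06,-0.01,0.03,0,-0.08,0]}}

```text
t: 9.07
ee_pos: [0.5752, 0.105, 0.02]
tool_rot: [-0.0, 1.0, -0.014, -0.002]
wrist_force: [-4.2, 0.4, -1.5]
width: 0.0002
```

>>> {"api": "drive_tool", "payload": {"moves": [0.06,-0.01,0,0,0,0,0.06,-0.01,0,0,0,0]}}

```text
t: 9.23
ee_pos: [0.5794, 0.1046, 0.0196]
tool_rot: [-0.0, 1.0, -0.013, -0.003]
wrist_force: [-4.1, 1.0, -2.0]
width: 0.0001
```

>>> {"api": "drive_tool", "payload": {"moves": [0.06,-0.01,0,0,0,0,0.06,-0.01,0,0,0,0]}}

```text
t: 9.4
ee_pos: [0.5845, 0.104, 0.0194]
tool_rot: [-0.0, 1.0, -0.013, -0.003]
wrist_force: [-2.9, 0.3, -1.7]
width: 0.0001
```

>>> {"api": "drive_tool", "payload": {"moves": [0.06,-0.005,0,0,0,0,0.05,-0.005,0,0,0,0]}}

```text
t: 9.57
ee_pos: [0.5897, 0.1035, 0.0194]
tool_rot: [-0.0, 1.0, -0.013, -0.003]
wrist_force: [-3.2, 1.2, -0.9]
width: 0.0
```

>>> {"api": "drive_tool", "payload": {"moves": [0.05,-0.005,0,0,0,0,0.05,-0.005,0,0,0,0]}}

```text
t: 9.73
ee_pos: [0.5947, 0.1029, 0.0195]
tool_rot: [-0.0, 1.0, -0.013, -0.003]
wrist_force: [-2.4, 0.1, -1.1]
width: -0.0002
```

>>> {"api": "drive_tool", "payload": {"moves": [0.05,-0.005,0,0,0,0,0.05,-0.005,0,0,0,0]}}

```text
t: 9.9
ee_pos: [0.5955, 0.1028, 0.0188]
tool_rot: [0.0, 1.0, -0.013, -0.006]
wrist_force: [-23.0, 1.4, 9.1]
width: -0.0003
```

>>> {"api": "drive_tool", "payload": {"moves": [0.05,-0.005,0,0,0,0,0.05,-0.005,0,0,0,0]}}

```text
t: 10.07
ee_pos: [0.5953, 0.1029, 0.0179]
tool_rot: [0.001, 1.0, -0.012, -0.011]
wrist_force: [-17.5, 0.9, 8.7]
width: 0.0001
```

The pad has been met: about 17–23 N over two calls, past the catch bump. I hold a moment gently, then back off.

>>> {"api": "drive_tool", "payload": {"moves": [0.04,0,0,0,0,0,0.04,0,0,0,0,0]}}

```text
t: 10.23
ee_pos: [0.5951, 0.1031, 0.0173]
tool_rot: [0.002, 1.0, -0.012, -0.014]
wrist_force: [-16.1, 0.0, 5.8]
width: 0.0001
```

>>> {"api": "drive_tool", "payload": {"moves": [-0.05,0,0,0,0,0,-0.2,0,0,0,0,0,-0.5,0,0,0,-0.1,0,-0.7,0,0,0,0,0,-0.3,0,0.5,0,0,0,0,0,0.9,0,0,0,0,0,0.9,0,0,0,0,0,0.9,0,0,0]}}

```text
t: 10.9
ee_pos: [0.5179, 0.1017, 0.1437]
tool_rot: [0.002, 1.0, -0.012, -0.013]
wrist_force: [0.1, -0.0, 0.7]
width: 0.0
```

>>> {"api": "drive_tool", "payload": {"moves": [-0.1,-0.7,0.5,0,0,0,-0.1,-0.9,0,0,0,0,-0.1,-0.9,0,0,0,0,-0.1,-0.9,0,0,0,0,-0.1,-0.9,0,0,0,0,-0.1,-0.9,0,0,0,0,-0.1,-0.5,0,0,0,0,0,0,0,0,0,0]}}

```text
t: 11.57
ee_pos: [0.4907, -0.1348, 0.1772]
tool_rot: [0.004, 1.0, -0.01, 0.001]
wrist_force: [-0.7, -1.1, -0.8]
width: 0.0002
```

Run:
```python
from station import *
from h import *
s=snapshot("top");c=snapshot("scene")
a=s["frame"][165:345,290:430,::-1]
cv2.imwrite(f"pics/top5.png",cv2.resize(a,None,fx=3.3,fy=3.3,interpolation=cv2.INTER_CUBIC))
a=c["frame"][160:280,310:450,::-1]
cv2.imwrite(f"pics/scene5.png",cv2.resize(a,None,fx=4,fy=4,interpolation=cv2.INTER_CUBIC))
```

```text
(no output)
```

View pics/scene5.png

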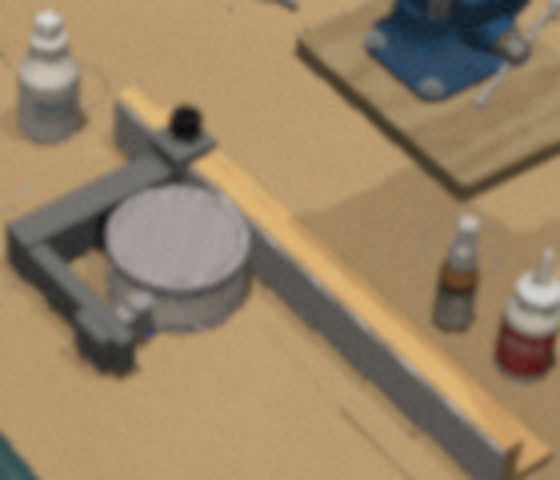

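View pics/top5.png

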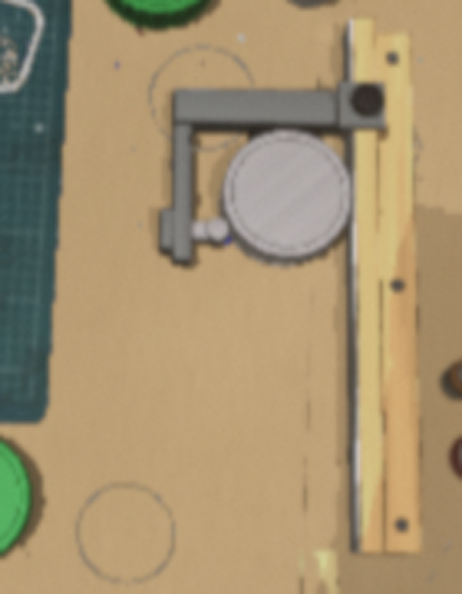

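The top crop shows the docked tin at (288,195), with its right edge on the wall (352). The catch nose is at (217,230), its rest pixel, and the bottles are unmoved. One numeric check follows.

Run:
```python
from station import *
from h import *
s=snapshot("top")
o=lambda p:[(290+x/3.3,165+y/3.3) for x,y in p]
P=ray(s,o([(288,195)]),.044)[0]
a=np.radians(2.2);d=P[:2]-[.5684,.0531]
print("tin rail",(d[0]*np.cos(a)+d[1]*np.sin(a))*1e3,(-d[0]*np.sin(a)+d[1]*np.cos(a))*1e3)
print("edges",np.round(1e3*ray(s,o([(223,195),(352,195),(288,130),(288,260)]),.044)).tolist())
# nose before/after by phase correlation of its patch
b=cv2.imread("pics/top0.png",0)[225:243,340:354].astype(np.float32)
n=cv2.cvtColor(s["frame"],cv2.COLOR_RGB2GRAY)[225:243,340:354].astype(np.float32)
print("nose shift px",cv2.phaseCorrelate(b,n))
```

```text
tin rail 85.17302989131437 48.95284743108557
edges [[649.0, 151.0, 44.0], [654.0, 60.0, 44.0], [699.0, 107.0, 44.0], [605.0, 104.0, 44.0]]
nose shift px ((0.4225892630558601, -0.21576440536295394), 0.948751339647505)
```

```bash
python3 -c "
from station import *
print(hand_in())"
```

```text
the job is handed in; nothing more can be done
None
```

I pushed the plain metal tin to the wall with shut fingers, then slid it along the wall from behind, past the catch and onto the stop pad. I then backed off and handed the job in at about 11.7 s; no verdict was reported.

**Forces:** These are wrist readings at the end of each move call, so peaks in between are not recorded.

| Stage | Wrist force |
|---|---|
| Pressing the tin to the wall | 13–18 N |
| Sliding along the wall | about 3 N |
| Passing the catch | about 7 N at most, then falling |
| Pressed on the pad | 16–23 N over three calls, about 0.3 s |

**Last checks, from the top view:**
- **Pad:** The tin's centre is at rail x ≈ 85 mm and its front edge meets the pad.
- **Wall:** The same method gives y ≈ 49 mm. That is 3 mm over the nominal 46 mm and close to the 49.5 mm limit. It gave the same 49 mm just after the tin had been pressed firmly to the wall, so I take the 3 mm as calibration bias.
- **Catch:** The nose is back at its rest position, within about half a pixel (roughly 1 mm).
- **Bystanders:** The glue and dropper bottles were visibly unmoved in the final pictures. I did not measure the bystanders, and the sanding stick and putty tin were outside those crops, but the arm did not work near them.
- **Disagreement:** The scene camera put the tin and catch 6–7 mm away from the top camera's estimate in each of x and y. I relied on the top view and the contact forces.

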